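# Spin-check the centrifuge rotor and shut the lid

### The job

Check that the centrifuge rotor turns freely: reach in under the half-open clear lid, push one of the rotor's arms sideways and get clear, so that the rotor runs on by itself, touched by nothing, for at least two seconds. Let it come to a standstill with the lid still open, then shut the lid fully and let go; leave the beaker, the lens can and the specimen beside the machine where they are.

Things in the scene. Friction and masses are not known exactly. Their poses are not given: they have to be found in the camera images.
- centrifuge: low white bench centrifuge, fixed, housing 250 (x) x 240 (y) x 68 mm, control panel on its front. Origin at the centre of its underside on the bench; x points from the front panel to the hinged back, z up. A steel ring of outer radius 108 mm round the rotor rises to 75 mm above the bench; under the rotor nothing is higher but the drive shaft (radius up to 24 mm).
- rotor_hub (a point): point on the rotor's upright axis, half-way up its arms, 95 mm above the bench, over the housing's centre. Bare aluminium rotor: hub of radius 24 mm (top 112 mm above the bench) and three equal arms 120 degrees apart, 18 mm wide, tops 103 mm, undersides 87 mm above the bench.
- rotor_arm (a point): centre of the upright round holder (29 mm diameter, 85 to 107 mm above the bench) at the end of one arm, 60.5 mm from the axis, so the rotor's outer radius is 75 mm; all three arms have one. Turns with the rotor. At the start this arm points roughly to the front.
- rotor (a joint): angle of the rotor (rad), positive anticlockwise seen from above; at 0 the arm with point rotor_arm points straight to the front (-x of the centrifuge). No end stops. Pushed to 3 rad/s and let go it runs on for several seconds.
- lid (a joint): angle of the lid (rad): 0 shut, about 0.75 as found; 0.78 is its stop, so it cannot be opened further. The stiff hinge holds it where it is left; about 2 to 5 N down near its front moves it.
- lid_hinge (a point): middle of the lid's hinge line, along the centrifuge's y at its back, 117 mm behind the rotor axis, 77 mm above the bench. The clear lid is a tray turned over: 235 mm long from hinge to front, 230 mm wide, 46 mm deep, walls 3 to 4 mm, grey edges, a grey tab 80 mm wide standing 18 mm out in front, level with its top.
- lid_top (a point): point on the outer face of the lid's clear top, on its centre line, 150 mm from the hinge; with the lid shut it is 123 mm above the bench. Pressing straight down on the lid's top, nearer its front, shuts it.
- beaker_center (a point): centre of a loose clear beaker, 55 mm wide, 68 mm high, standing to the right of the centrifuge. Leave alone.
- lens_can_center (a point): centre of a loose screw-top can, 36 mm wide, 57 mm high, to the left of the centrifuge. Leave alone.
- specimen_center (a point): centre of a loose black disc, 30 mm wide, 16 mm high, lying to the left of the centrifuge. Leave alone.
- lid_front (a point): middle of the lid's front lower edge, 235 mm from the hinge. With the lid half open it is about 0.23 m above the bench and 50 mm in front of the rotor axis, so an upright gripper does not fit over the rotor's arms: it must lean its upper end towards the front of the machine by some 25 to 40 degrees.

How it is judged:
By the outcome, as a careful person would: the job done as asked, in the order asked, and still so for the second after the job is handed in, with the robot touching nothing.
It also fails if it takes over 61 s, if anything falls off the work surface, if the arm or the gripper's body presses on something with over 40 N, if the wrist force passes 120 N, or if a joint passes its speed limit or range.

### The arm

A 7-joint arm with a two-finger parallel gripper is mounted at the origin on a cart in front of the work surface, level with it; the furniture and walls round the work are solid. World frame = base frame: x ahead of the robot, y to its left, z up, the work surface at z = 0. Lengths are in m, angles in rad, forces in N, time in s.
With the tool pointing down it reaches from about 0.35 to 0.9 m from the base axis. Payload 8.1 kg.
Tool frame: the origin (TCP) lies midway between the tips of the shut fingers; the grasp point (between the pads) lies 19 mm behind it; z points along the fingers, y is the line along which they close (so a half turn about z gives the same grasp; the last joint's range is limited). The gripper opens to 92 mm and grips with 3 to 60 N. Pads are 19 mm wide; open, the fingers measure 130 mm over their backs; the gripper's body (75 mm by 190 mm) begins 47 mm behind the grasp point.
Start: joints at [-1.419, 0.434, 0.025, 1.573, -0.012, 1.134, -0.075], TCP at [0.158, 0.605, 0.227] pointing down, gripper open.
Joint ranges: [-2.62, 2.62], [-0.44, 2.09], [-1.27, 1.32], [0.08, 2.57], [-1.32, 4.46], [0.12, 2], [-2.74, 2.74]. Speed limits (rad/s): [2.22, 2.22, 3.01, 3.01, 3.14, 3.14, 3.14].

### API

Orientations are given as a rotation vector (axis times angle).
In Python, from cell import observe, get_image, camera_model, sign_off, recognise, silhouettes gives the robot as it stands.
- The arm moves only by the tool apply_moves, never from a script. Its argument "motion" is a list of rows, each an object of numbers: "x", "y", "z": the shift along the world's x, y, z in cm; "yaw": the turn about the world's z in degrees; "hand": the opening, from -1 (shut) to 1 (fully open), so that 0 is half open. In form: [{"x": .., "y": .., "z": .., "yaw": .., "hand": ..}, ...]. A call has 1 to 10 rows; each row is the pose to reach, as a shift and turn from the pose commanded when the call began; what a row does not reach only later rows make up. A row lasts 1/8 s, in which the tool goes at most 62.5 mm and 10.7 degrees, less where a joint would pass 70% of its speed; a pose out of reach is approached as far as the arm can. A call with a gripper value outside its range is refused whole. The fingers move at their own pace and stop on an object; "newtons" is the grip in N (left out, the last holds). Time passes only in rows, so rows that repeat a pose let the fingers close. It gives the time, the measured TCP pose, the force, the opening and the grip force at its end, in the units of the state.
- observe(): the state, without advancing time (a new reading comes with each control period).
- get_image(name): name is "scene" or "top" or "wrist"; returns the picture (384x512x3 uint8, blue, green, red); there is no depth.
- camera_model(name): a dict with "camera_matrix" (3x3 intrinsics, pixels), "T" (4x4, takes a point from camera to world coordinates). Camera axes: x right, y up, looking along -z (the intrinsics and any distortion apply to the point x, -y, -z); pixel columns grow to the right and rows downward; lengths in m; the calibration is good to about 2 mm. The wrist camera is an equidistant fisheye: a pixel r from the principal point sees the ray r / f radians off the axis. A picture is of the moment at which its call begins: read the wrist's pose just before it. camera_model takes no time and is no camera call; for the wrist camera it gives the pose at the moment of the call.
- sign_off(): hands the job in; it is judged then, once.
Trained networks look in the newest picture that a camera, given by its name, has taken for a name from the list of things; names that differ only in an ending like _2 or _b are one class to them, and where a whole thing is asked for, a point or a joint stands for the part that bears it (a point fixed in the world has none). Each returns a list of dicts, best first, with "p" (0 to 1); they miss things now and then, are a little off and sometimes report something else, mostly with a low value. They report only what shows in the picture. A call takes as long as a camera call.
- recognise(query, camera): "rect" ([left, top, right, bottom] in pixels, round what is visible of it).
- silhouettes(query, camera): "mask" (384x512 bool, what is visible of it) and "rect" ([left, top, right, bottom] in pixels, round what is visible of it).
The state is a dict: "clock": time; "joints": joint angles; "dq": joint speeds; "joint_efforts": joint torques, N m; "position": TCP position; "ee_rot": TCP orientation; "force": force on the tool from outside, world axes, zero at the start; "ft_torque": the same for the moment, N m; "width": opening from 0.0 (shut) to 1.0 (fully open); "gripper_force": force on a finger pad.
Only numpy, scipy, OpenCV 4.12 (cv2) and the standard library are available. Lean on these libraries where they do the work, as an engineer would, in place of code of your own. Each camera call takes 0.05 s, during which the arm holds its last target. There are 200 camera calls.

## Working session

There is one attempt and no reset: what is moved stays moved. The work goes in short steps, Python scripts to look and compute and a tool call to move; the robot and the scene stay as the last step left them, time stands still between calls to the robot, and variables do not carry over. Pictures are saved under pics/ and viewed, at most 10 in all, crops included, and the job is handed in when it is done.

Besides the shell and the picture viewer there is one more tool, called after "Call:" as name(argument=value, ...), one argument or row to a line, values as JSON. apply_moves: Moves the arm, as the interface text tells. Its arguments: {"type":"object","properties":{"motion":{"type":"array","items":{"type":"object","properties":{"x":{"type":"number"},"y":{"type":"number"},"z":{"type":"number"},"yaw":{"type":"number"},"hand":{"type":"number"}}}},"newtons":{"type":"number"}},"required":["motion"]}

```bash
mkdir -p pics; ls; python3 - <<'E'
from cell import *
import cv2,numpy as np
print(observe())
for n in ("scene","top"):
    im=get_image(n); cv2.imwrite(f"pics/{n}0.png",im)
    m=camera_model(n); print(n,m["camera_matrix"],m["T"].round(3) if hasattr(m["T"],'round') else m["T"], m.keys())
    for q in ("centrifuge","rotor_arm","rotor","lid","lid_front","lid_top","beaker_center","lens_can_center","specimen_center"):
        print(n,q,[(r["rect"],round(r["p"],2)) for r in recognise(q,n)[:2]])
E
```

```text
pics
{'clock': 0.0, 'joints': array([-1.41859047,  0.43521247,  0.02494863,  1.57408523, -0.01160581,
        1.13401311, -0.07509858]), 'dq': array([ 1.09196504e-03, -4.44820004e-05,  6.83523109e-04,  1.13938695e-03,
       -9.33211490e-04,  1.78965566e-04, -2.69324601e-04]), 'joint_efforts': array([-6.38912370e-04, -6.67853022e+01,  9.84925367e-01, -3.14475524e+01,
       -6.05460559e-02,  4.29012103e-02,  1.91947561e-04]), 'position': array([0.15744666, 0.6043139 , 0.22595581]), 'ee_rot': array([-3.99232568e-01, -3.11604743e+00,  2.46856464e-03]), 'force': array([ 0.22077787, -0.21776297, -0.2491258 ]), 'ft_torque': array([-0.02580073, -0.02467027,  0.00843524]), 'gripper_force': 0.0, 'width': 1.0001180921375386}
scene [[374.10821302   0.         248.83105893]
 [  0.         374.10821302 192.95980735]
 [  0.           0.           1.        ]] [[-0.365  0.821 -0.439  0.268]
 [-0.931 -0.326  0.165  0.1  ]
 [-0.007  0.469  0.883  0.86 ]
 [ 0.     0.     0.     1.   ]] dict_keys(['camera_matrix', 'T'])
scene centrifuge [([181.1, 131.6, 302.3, 265.5], 0.77)]
scene rotor_arm [([226.9, 
[... 566 characters left out ...]
4.0578383 ]
 [  0.         463.83562023 184.34390073]
 [  0.           0.           1.        ]] [[-0.262  0.863 -0.431  0.276]
 [-0.965 -0.239  0.108  0.035]
 [-0.01   0.445  0.896  0.898]
 [ 0.     0.     0.     1.   ]] dict_keys(['camera_matrix', 'T'])
top centrifuge [([160.9, 121.6, 307.9, 273.7], 0.7)]
top rotor_arm [([219.4, 181.5, 278.5, 229.1], 0.65)]
top rotor [([220.3, 183.4, 274.5, 229.7], 0.79)]
top lid [([165.1, 123.3, 308.3, 188.0], 0.93)]
top lid_front [([159.0, 121.3, 306.8, 190.6], 0.63)]
top lid_top [([162.1, 120.0, 310.2, 185.7], 0.61)]
top beaker_center []
top lens_can_center [([149.5, 168.9, 172.7, 197.3], 0.89)]
top specimen_center [([157.6, 219.3, 173.2, 237.6], 0.48)]
```

```bash
python3 - <<'E'
import cv2
for n in ("scene","top"):
    im=cv2.imread(f"pics/{n}0.png")[105:290,120:360]
    cv2.imwrite(f"pics/{n}0c.png",cv2.resize(im,None,fx=3.2,fy=3.2,interpolation=cv2.INTER_CUBIC))
E
```

```text
(no output)
```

View pics/top0c.png

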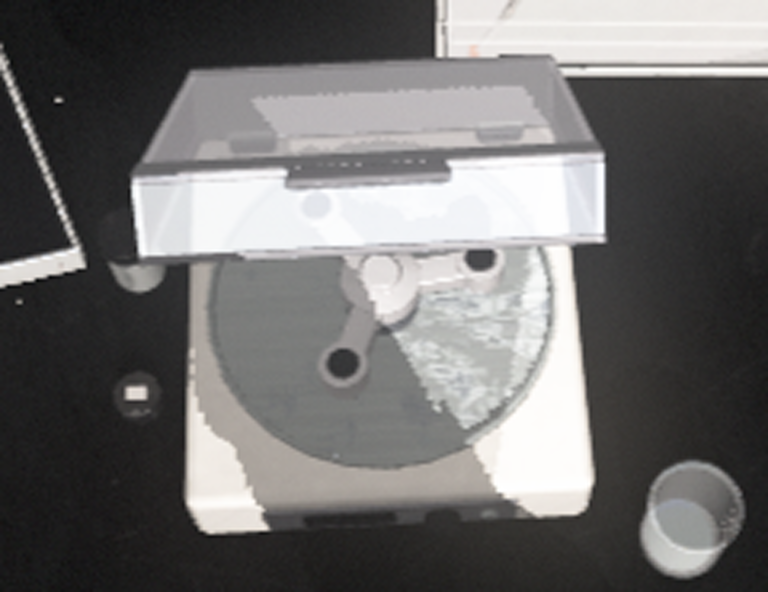

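View pics/scene0.png

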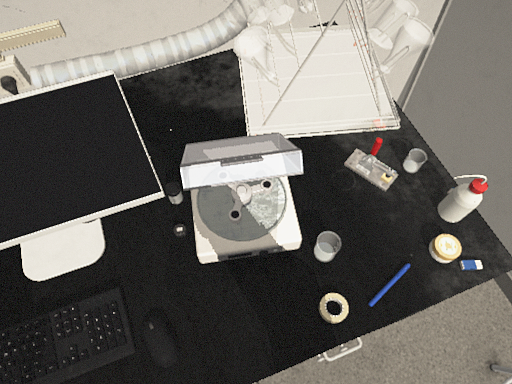

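The crop shows the front arm's holder at (343,362), the right holder at (480,258) and the hub at (382,268). The lid is open above them. The scene picture also shows a loose-looking blue pen at about (390,285). The moves can't lean the tool, so the pen may serve as a poker.

```bash
cat > h.py <<'E'
from cell import *
import numpy as np, cv2
from scipy.optimize import least_squares
def proj(n,P,m=None):
    m=m or camera_model(n); T=np.array(m["T"]);K=np.array(m["camera_matrix"])
    p=(np.atleast_2d(P)-T[:3,3])@T[:3,:3]; p=p*[1,-1,-1]
    q=p@K.T; return q[:,:2]/q[:,2:]
def ray(n,uv,z):
    m=camera_model(n);T=np.array(m["T"]);K=np.array(m["camera_matrix"])
    d=np.linalg.solve(K,[uv[0],uv[1],1])*[1,-1,-1]; d=T[:3,:3]@d; o=T[:3,3]
    return o+d*(z-o[2])/d[2]
def M(p): # machine -> world
    c,s=np.cos(p[2]),np.sin(p[2]); return lambda P:np.atleast_2d(P)@np.array([[c,s,0],[-s,c,0],[0,0,1]])+[p[0],p[1],0]
E
python3 - <<'E'
from h import *
mt=camera_model("top")
C=lambda a:np.array(a)/3.2+[120,105]
def model(p):
    f=M(p);r=.0605;P=[]
    for k in (0,1): # front arm, and the next anticlockwise (right)
        a=np.pi+p[3]+k*2*np.pi/3; P.append([r*np.cos(a),r*np.sin(a),.107])
    P.append([0,0,.112])
    t=np.linspace(0,2*np.pi,721); ring=np.c_[.108*np.cos(t),.108*np.sin(t),.075+0*t]
    a=proj("top",f(P),mt); b=proj("top",f(ring),mt)
    hs=proj("top",f([[-.125,.12,.068],[-.125,-.12,.068],[-.125,.12,0],[-.125,-.12,0]]),mt)
    return a,b,hs
obs=C([(343,362),(480,258),(382,268)]); ro=C([(208,553),(553,467)])
def res(p):
    a,b,h=model(p)
    return np.r_[(a-obs).ravel(),b[:,0].min()-C((208,0))[0],b[:,0].max()-C((553,0))[0],b[:,1].max()-C((0,467))[1]]
h=ray("top",C((382,268)),.112);print(h)
for y0 in (-.3,0.3):
    s=least_squares(res,[h[0],h[1],y0,y0*0+.3]);print(s.x.round(4),s.cost,res(s.x).round(1));a,b,hh=model(s.x);print(((hh-[120,105])*3.2).round(0).tolist())
for nm,uv in dict(pen_a=(372,304),pen_b=(409,265),tape=(335,308),usb=(471,265)).items(): print(nm,ray("scene",uv,.01).round(3))
for uv in ((326,259),): print("beaker",ray("scene",uv,0).round(3))
for uv in ((181,236),): print("spec",ray("scene",uv,0).round(3))
im=cv2.imread("pics/scene0.png")[220:345,300:500];cv2.imwrite("pics/pen.png",cv2.resize(im,None,fx=4,fy=4,interpolation=cv2.INTER_CUBIC))
E
```

```text
[ 0.65345259 -0.03105062  0.112     ]
[ 0.6529 -0.0294 -1.8267  1.2094] 2.8142243081510014 [-0.3  0.1  0.1 -0.3 -0.8  0.5 -0.9  1.9 -0.5]
[[191.0, 135.0], [166.0, 492.0], [207.0, 186.0], [184.0, 525.0]]
[ 0.6529 -0.0294 -3.7204  3.1033] 2.814226241870612 [-0.3  0.1  0.1 -0.3 -0.8  0.5 -0.9  1.9 -0.5]
[[623.0, 183.0], [272.0, 87.0], [612.0, 232.0], [282.0, 140.0]]
pen_a [ 0.331 -0.211  0.01 ]
pen_b [ 0.377 -0.336  0.01 ]
tape [ 0.353 -0.131  0.01 ]
usb [ 0.324 -0.47   0.01 ]
beaker [ 0.463 -0.167  0.   ]
spec [0.646 0.137 0.   ]
```

View pics/pen.png

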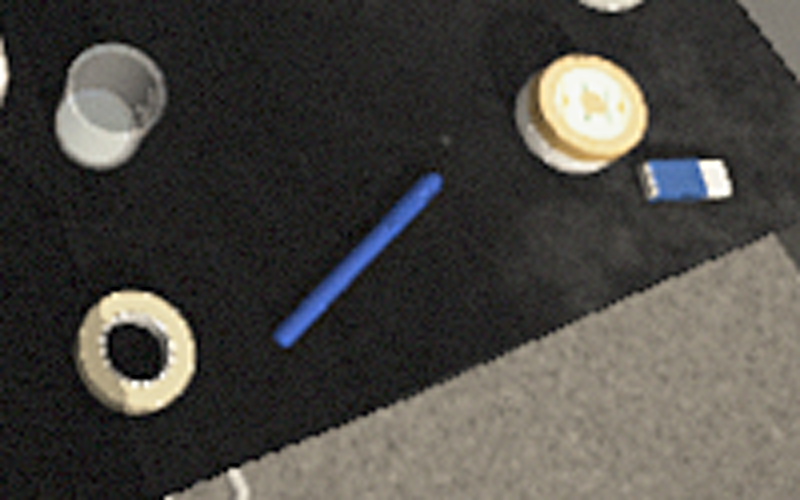

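The crop shows the pen from (285,338) to (435,183), about 13 cm long, lying free on the bench. I'll settle the heading with the housing corners.

```bash
python3 - <<'E'
from h import *
mt=camera_model("top")
C=lambda a:np.array(a)/3.2+[120,105]
obs=C([(343,362),(480,258),(382,268),(200,533),(592,512)])
def res(p):
    f=M(p);P=[]
    for k in (0,1):
        a=np.pi+p[3]+k*2*np.pi/3; P.append([.0605*np.cos(a),.0605*np.sin(a),.107])
    P+=[[0,0,.112],[-.125,.12,.004],[-.125,-.12,.004]]
    return (proj("top",f(P),mt)-obs).ravel()
s=least_squares(res,[.653,-.03,-.25,0]);p=s.x;print(p.round(4),res(p).round(1))
f=M(p)
# lid front lower edge corners (240,255)... seen left (140,255) right (606,242)
o2=C([(140,257),(606,243)])
def lr(q):
    a=q[0];return (proj("top",f([[.117-.235*np.cos(a),y,.077+.235*np.sin(a)] for y in(.115,-.115)]),mt)-o2).ravel()
q=least_squares(lr,[.75]);print("lid",q.x,lr(q.x).round(1))
np.save("p.npy",p)
print("front dir machine -x:",(f([[-1,0,0]])-f([[0,0,0]])).round(3))
for nm,uv in dict(pen_a=(300+285/4,220+338/4),pen_b=(300+435/4,220+183/4)).items(): print(nm,ray("scene",uv,.005).round(3))
for nm,P in dict(holder=[.0605*np.cos(np.pi+p[3]),.0605*np.sin(np.pi+p[3]),.095]).items(): print(nm,P,f([P]))
E
```

```text
[ 0.6542 -0.0307 -0.2104 -0.4209] [-0.2 -0.9  0.7 -0.7 -0.3 -0.3  0.4  1.1 -0.6  0.8]
lid [0.76465777] [ 1.   1.6  0.1 -1.7]
front dir machine -x: [[-0.978  0.209  0.   ]]
pen_a [ 0.331 -0.211  0.005]
pen_b [ 0.376 -0.337  0.005]
holder [np.float64(-0.05521909377253225), np.float64(0.02472047092877257), 0.095] [[0.605402   0.00499111 0.095     ]]
```

Call:
apply_moves(
  motion=[
    {"x": 26,"y": -50,"z": 2,"yaw": -56,"hand": 0},
    {"x": 26,"y": -50,"z": 2,"yaw": -56,"hand": 0},
    {"x": 26,"y": -50,"z": 2,"yaw": -56,"hand": 0},
    {"x": 26,"y": -50,"z": 2,"yaw": -56,"hand": 0},
    {"x": 26,"y": -50,"z": 2,"yaw": -56,"hand": 0},
    {"x": 26,"y": -50,"z": 2,"yaw": -56,"hand": 0},
    {"x": 26,"y": -50,"z": 2,"yaw": -56,"hand": 0},
    {"x": 26,"y": -50,"z": 2,"yaw": -56,"hand": 0},
    {"x": 26,"y": -50,"z": 2,"yaw": -56,"hand": 0},
    {"x": 26,"y": -50,"z": 2,"yaw": -56,"hand": 0},
  ],
)

```text
clock: 2.25
position: [0.4194, 0.1005, 0.2474]
ee_rot: [1.825, 2.555, 0.001]
force: [-1.6, -0.0, -0.3]
width: 0.5
gripper_force: 0.0
```

Call:
apply_moves(
  motion=[
    {"x": -8,"y": -33.5,"z": -8},
    {"x": -8,"y": -33.5,"z": -8},
    {"x": -8,"y": -33.5,"z": -8},
    {"x": -8,"y": -33.5,"z": -8},
    {"x": -8,"y": -33.5,"z": -8},
    {"x": -8,"y": -33.5,"z": -8},
    {"x": -8,"y": -33.5,"z": -8},
  ],
)

```text
schema error: expected keys x, y, z, yaw, hand
```

```bash
python3 - <<'E'
from h import *
o=observe();m=camera_model("wrist");im=get_image("wrist");cv2.imwrite("pics/w1.png",im)
print(o["position"],o["clock"],o["joints"].round(2));T=np.array(m["T"]);K=np.array(m["camera_matrix"]);print(T.round(3),K[0,0],K[0,2],K[1,2])
# blue pen endpoints on fisheye -> plane z=.005
b=(im[...,0].astype(int)-im[...,2]>50)&(im[...,0].astype(int)-im[...,1]>30)
n,l,st,c=cv2.connectedComponentsWithStats(b.astype(np.uint8))
for i in np.argsort(-st[1:,4])[:3]+1:
    ys,xs=np.where(l==i);P=[]
    for x,y in zip(xs,ys):
        u=np.array([x-K[0,2],y-K[1,2]]);r=np.hypot(*u);t=r/K[0,0];d=np.array([u[0]/r*np.sin(t),-u[1]/r*np.sin(t),-np.cos(t)]);d=T[:3,:3]@d
        P.append((T[:3,3]+d*(.005-T[2,3])/d[2])[:2])
    P=np.array(P);mu=P.mean(0);v=np.linalg.svd(P-mu,full_matrices=0)[2][0];s=(P-mu)@v;w=(P-mu)@[-v[1],v[0]]
    print(st[i],mu.round(4),v.round(3),np.degrees(np.arctan2(v[1],v[0])),(mu+v*s.min()).round(3),(mu+v*s.max()).round(3),np.ptp(w))
E
```

```text
[0.41935221 0.10046111 0.2473936 ] 2.25 [-0.86  0.08  0.55  2.02 -0.05  1.05  0.04]
[[ 0.946 -0.312 -0.089  0.397]
 [ 0.325  0.912  0.251  0.168]
 [ 0.003 -0.267  0.964  0.405]
 [ 0.     0.     0.     1.   ]] 297.3186396354542 253.10076302331728 192.88057103484655
```

View pics/w1.png

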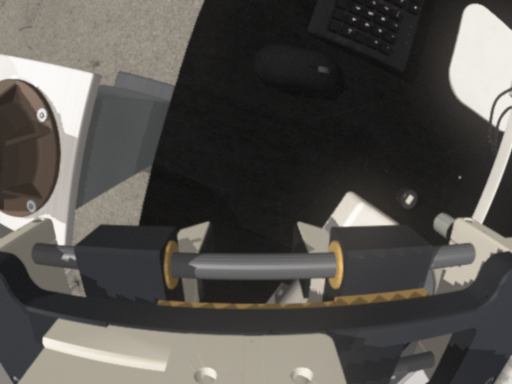

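The wrist view shows only the gripper, the bench and the specimen at (408,198). The pen is out of view. The call was refused because every key is needed.

Call:
apply_moves(
  motion=[
    {"x": -8,"y": -33.5,"z": -13,"yaw": 0,"hand": 0},
    {"x": -8,"y": -33.5,"z": -13,"yaw": 0,"hand": 0},
    {"x": -8,"y": -33.5,"z": -13,"yaw": 0,"hand": 0},
    {"x": -8,"y": -33.5,"z": -13,"yaw": 0,"hand": 0},
    {"x": -8,"y": -33.5,"z": -13,"yaw": 0,"hand": 0},
    {"x": -8,"y": -33.5,"z": -13,"yaw": 0,"hand": 0},
    {"x": -8,"y": -33.5,"z": -13,"yaw": 0,"hand": 0},
    {"x": -8,"y": -33.5,"z": -13,"yaw": 0,"hand": 0},
  ],
)

```text
clock: 3.3
position: [0.3379, -0.2291, 0.1166]
ee_rot: [-1.814, -2.564, -0.001]
force: [0.5, 0.4, 0.7]
width: 0.503
gripper_force: 0.0
```

```bash
python3 - <<'E'
from h import *
o=observe();im=get_image("scene");cv2.imwrite("pics/s1.png",im)
print(o["position"],o["clock"],proj("scene",[o["position"]]))
c=im[200:350,290:490];cv2.imwrite("pics/s1c.png",cv2.resize(c,None,fx=4,fy=4,interpolation=cv2.INTER_CUBIC))
E
```

```text
[ 0.33790641 -0.22907511  0.11660983] 3.3 [[393.27005888 286.06099228]]
```

View pics/s1c.png

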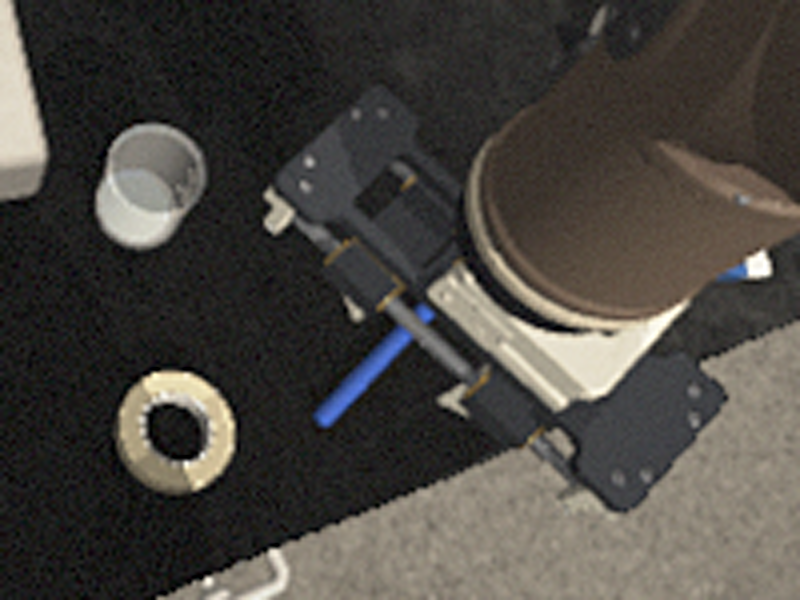

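The picture shows the gripper over the pen's near part. The pen's end is at (322,415) and lies across the finger line as intended. Next: descend and grip.

Call:
apply_moves(
  motion=[
    {"x": 0,"y": -0.5,"z": -6,"yaw": 0,"hand": 0},
    {"x": 0,"y": -0.5,"z": -10,"yaw": 0,"hand": -0.3},
    {"x": 0,"y": -0.5,"z": -11.4,"yaw": 0,"hand": -0.5},
    {"x": 0,"y": -0.5,"z": -11.4,"yaw": 0,"hand": -1},
    {"x": 0,"y": -0.5,"z": -11.4,"yaw": 0,"hand": -1},
    {"x": 0,"y": -0.5,"z": -11.4,"yaw": 0,"hand": -1},
    {"x": 0,"y": -0.5,"z": -11.4,"yaw": 0,"hand": -1},
    {"x": 0,"y": -0.5,"z": -11.4,"yaw": 0,"hand": -1},
  ],
  newtons=30,
)

```text
clock: 4.35
position: [0.3399, -0.2337, 0.0036]
ee_rot: [1.81, 2.566, 0.003]
force: [6.5, 2.9, -11.1]
width: 0.104
gripper_force: 30.0
```

Call:
apply_moves(
  motion=[
    {"x": 0,"y": 0,"z": 1,"yaw": 0,"hand": -1},
    {"x": 0,"y": 0,"z": 4,"yaw": 0,"hand": -1},
    {"x": 0,"y": 0,"z": 10,"yaw": 0,"hand": -1},
    {"x": 0,"y": 0,"z": 15,"yaw": 0,"hand": -1},
    {"x": 0,"y": 0,"z": 15,"yaw": 0,"hand": -1},
  ],
)

```text
clock: 4.97
position: [0.3399, -0.2357, 0.1563]
ee_rot: [1.81, 2.56, 0.006]
force: [0.5, 0.5, -0.0]
width: 0.003
gripper_force: 0.0
```

```bash
python3 - <<'E'
from h import *
o=observe();im=get_image("scene")
print(o["position"],o["clock"],o["width"],o["gripper_force"],o["force"])
c=im[180:350,290:490];cv2.imwrite("pics/s2c.png",cv2.resize(c,None,fx=3.5,fy=3.5,interpolation=cv2.INTER_CUBIC))
E
```

```text
[ 0.33989629 -0.23567064  0.15633546] 4.975 0.002881090299280287 0.0 [ 0.46620718  0.53223438 -0.02129897]
```

View pics/s2c.png

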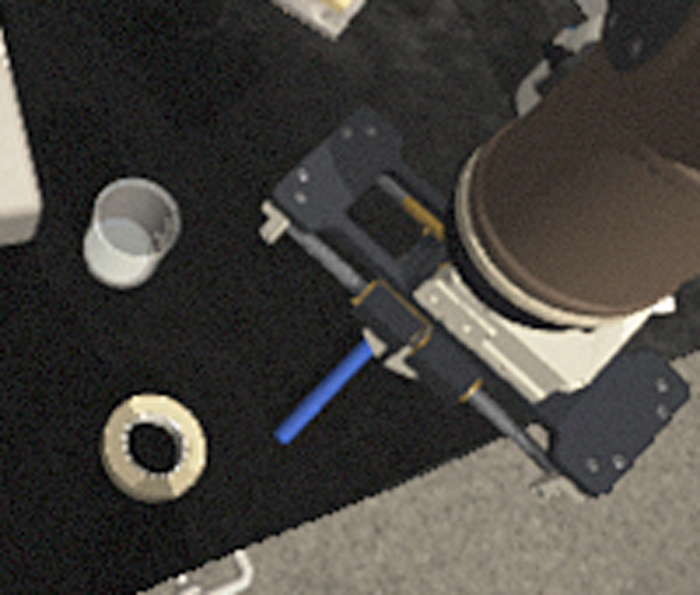

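The pen's end is still at (285,435) in the crop, the same place on the bench, so the pen is fixed scenery. I'll measure the gripper's real outline about its axis in this picture instead.

```bash
python3 - <<'E'
from h import *
from scipy.spatial.transform import Rotation as R
o=observe();p=o["position"];r=R.from_rotvec(o["ee_rot"]).as_matrix();print(r.round(3))
f=lambda P:((proj("scene",P)-[290,180])*3.5).round(0).tolist()
for h in (0,.019,.066,.1,.13,.16,.2):
    print(h,f([p-r[:,2]*h]),"x+37",f([p-r[:,2]*h+r[:,0]*.0375]),"x-37",f([p-r[:,2]*h-r[:,0]*.0375]),"y±95",f([p-r[:,2]*h+r[:,1]*.095,p-r[:,2]*h-r[:,1]*.095]))
m=camera_model("wrist");T=np.array(m["T"]);print("cam in tool",(r.T@(T[:3,3]-p)).round(3),(r.T@T[:3,:3]).round(2).tolist())
E
```

```text
[[-0.334  0.943  0.005]
 [ 0.943  0.334  0.   ]
 [-0.002  0.005 -1.   ]]
0 [[393.0, 348.0]] x+37 [[348.0, 394.0]] x-37 [[436.0, 303.0]] y±95 [[259.0, 222.0], [540.0, 486.0]]
0.019 [[406.0, 338.0]] x+37 [[360.0, 385.0]] x-37 [[450.0, 293.0]] y±95 [[268.0, 210.0], [558.0, 479.0]]
0.066 [[440.0, 313.0]] x+37 [[393.0, 363.0]] x-37 [[487.0, 265.0]] y±95 [[293.0, 179.0], [604.0, 462.0]]
0.1 [[468.0, 293.0]] x+37 [[419.0, 344.0]] x-37 [[516.0, 243.0]] y±95 [[312.0, 153.0], [642.0, 448.0]]
0.13 [[495.0, 273.0]] x+37 [[444.0, 327.0]] x-37 [[545.0, 222.0]] y±95 [[331.0, 129.0], [679.0, 435.0]]
0.16 [[525.0, 252.0]] x+37 [[472.0, 307.0]] x-37 [[576.0, 198.0]] y±95 [[352.0, 102.0], [720.0, 420.0]]
0.2 [[569.0, 220.0]] x+37 [[513.0, 278.0]] x-37 [[623.0, 163.0]] y±95 [[383.0, 62.0], [781.0, 398.0]]
cam in tool [ 0.072  0.001 -0.157] [[0.0, 0.96, 0.27], [1.0, 0.0, -0.0], [-0.0, 0.27, -0.96]]
```

Call:
apply_moves(
  motion=[
    {"x": 18,"y": 13,"z": 45,"yaw": 58,"hand": -1},
    {"x": 18,"y": 13,"z": 45,"yaw": 58,"hand": -1},
    {"x": 18,"y": 13,"z": 45,"yaw": 58,"hand": -1},
    {"x": 18,"y": 13,"z": 45,"yaw": 58,"hand": -1},
    {"x": 18,"y": 13,"z": 45,"yaw": 58,"hand": -1},
    {"x": 18,"y": 13,"z": 45,"yaw": 58,"hand": -1},
    {"x": 18,"y": 13,"z": 45,"yaw": 58,"hand": -1},
    {"x": 18,"y": 13,"z": 45,"yaw": 58,"hand": -1},
    {"x": 18,"y": 13,"z": 45,"yaw": 58,"hand": -1},
  ],
)

```text
clock: 6.15
position: [0.5205, -0.1035, 0.6042]
ee_rot: [0.339, 3.12, -0.003]
force: [-0.1, -0.4, -1.1]
width: 0.005
gripper_force: 0.0
```

```bash
cat > st.py <<'E'
from h import *
from scipy.spatial.transform import Rotation as R
o=observe();r=R.from_rotvec(o["ee_rot"]).as_matrix()
print(o["clock"],o["position"].round(4),o["joints"].round(3).tolist(),"toolz",r[:,2].round(3),"toolx hdg",np.degrees(np.arctan2(r[1,0],r[0,0])).round(1))
E
python3 st.py
```

```text
6.15 [ 0.5205 -0.1035  0.6042] [-0.426, 0.26, 0.809, 0.998, -0.201, 1.952, 1.644] toolz [ 0.003 -0.002 -1.   ] toolx hdg 167.6
```

Call:
apply_moves(
  motion=[
    {"x": 0,"y": 0,"z": 6,"yaw": 0,"hand": -1},
    {"x": 0,"y": 0,"z": 12,"yaw": 0,"hand": -1},
    {"x": 0,"y": 0,"z": 18,"yaw": 0,"hand": -1},
    {"x": 0,"y": 0,"z": 24,"yaw": 0,"hand": -1},
    {"x": 0,"y": 0,"z": 30,"yaw": 0,"hand": -1},
  ],
)

```text
clock: 6.78
position: [0.493, -0.1, 0.6586]
ee_rot: [0.337, 3.053, -0.009]
force: [0.2, 0.2, -0.6]
width: 0.005
gripper_force: 0.0
```

```bash
python3 st.py
```

```text
6.775 [ 0.493  -0.1     0.6586] [-0.293, 0.175, 0.541, 0.917, -0.102, 2.001, 1.543] toolz [ 0.069 -0.014 -0.998] toolx hdg 167.4
```

Call:
apply_moves(
  motion=[
    {"x": 0,"y": 0,"z": 30,"yaw": 0,"hand": -1},
    {"x": 0,"y": 0,"z": 30,"yaw": 0,"hand": -1},
    {"x": 0,"y": 0,"z": 30,"yaw": 0,"hand": -1},
    {"x": 0,"y": 0,"z": 30,"yaw": 0,"hand": -1},
    {"x": 0,"y": 0,"z": 30,"yaw": 0,"hand": -1},
  ],
)

```text
clock: 7.4
position: [0.4739, -0.0959, 0.6932]
ee_rot: [0.328, 2.98, -0.018]
force: [0.2, 1.4, -0.9]
width: 0.001
gripper_force: 0.0
```

```bash
python3 st.py
```

```text
7.4 [ 0.4739 -0.0959  0.6932] [-0.482, 0.114, 0.72, 0.908, -0.088, 2.002, 1.538] toolz [ 0.14  -0.027 -0.99 ] toolx hdg 167.4
```

Call:
apply_moves(
  motion=[
    {"x": 0,"y": 0,"z": -6,"yaw": 0,"hand": -1},
    {"x": 0,"y": 0,"z": -12,"yaw": 0,"hand": -1},
    {"x": 0,"y": 0,"z": -12,"yaw": 0,"hand": -1},
  ],
)

```text
clock: 7.78
position: [0.4703, -0.0952, 0.5675]
ee_rot: [0.328, 2.993, -0.018]
force: [0.3, -0.1, 2.2]
width: 0.002
gripper_force: 0.0
```

```bash
python3 st.py
```

```text
7.775 [ 0.4703 -0.0952  0.5675] [-0.583, -0.019, 0.658, 1.337, 0.028, 1.69, 1.434] toolz [ 0.128 -0.026 -0.991] toolx hdg 167.5
```

Call:
apply_moves(
  motion=[
    {"x": 3,"y": -0.6,"z": 6,"yaw": 0,"hand": -1},
    {"x": 6,"y": -1.2,"z": 12,"yaw": 0,"hand": -1},
    {"x": 9,"y": -2,"z": 18,"yaw": 0,"hand": -1},
    {"x": 12,"y": -2.5,"z": 24,"yaw": 0,"hand": -1},
    {"x": 15,"y": -3,"z": 30,"yaw": 0,"hand": -1},
    {"x": 18,"y": -4,"z": 36,"yaw": 0,"hand": -1},
    {"x": 20,"y": -4,"z": 40,"yaw": 0,"hand": -1},
    {"x": 20,"y": -4,"z": 40,"yaw": 0,"hand": -1},
    {"x": 20,"y": -4,"z": 40,"yaw": 0,"hand": -1},
    {"x": 20,"y": -4,"z": 40,"yaw": 0,"hand": -1},
  ],
)

```text
clock: 9.02
position: [0.5303, -0.0868, 0.8383]
ee_rot: [0.307, 2.621, -0.004]
force: [0.6, -0.4, -0.3]
width: 0.005
gripper_force: 0.0
```

```bash
python3 st.py
```

```text
9.025 [ 0.5303 -0.0868  0.8383] [0.135, 0.186, -0.195, 0.455, 0.13, 2.003, 1.375] toolz [ 0.478 -0.059 -0.876] toolx hdg 165.8
```

The tool keeps the tilt gained at the reach limit. It now leans 29° with its upper end towards the front, as the job needs. Next: go down in front of the machine.

Call:
apply_moves(
  motion=[
    {"x": -2,"y": 2,"z": -6,"yaw": 0,"hand": -1},
    {"x": -2,"y": 3,"z": -12,"yaw": 0,"hand": -1},
    {"x": -2,"y": 5,"z": -18,"yaw": 0,"hand": -1},
    {"x": -2,"y": 7,"z": -24,"yaw": 0,"hand": -1},
    {"x": -2,"y": 9,"z": -30,"yaw": 0,"hand": -1},
    {"x": -2,"y": 11,"z": -36,"yaw": 0,"hand": -1},
    {"x": -2,"y": 13,"z": -42,"yaw": 0,"hand": -1},
    {"x": -2,"y": 15,"z": -48,"yaw": 0,"hand": -1},
    {"x": -2,"y": 15.8,"z": -53,"yaw": 0,"hand": -1},
    {"x": -2,"y": 15.8,"z": -53,"yaw": 0,"hand": -1},
  ],
)

```text
clock: 10.28
position: [0.5076, 0.072, 0.3029]
ee_rot: [0.303, 2.631, -0.006]
force: [0.9, -0.3, 0.3]
width: 0.006
gripper_force: 0.0
```

```bash
python3 st.py
```

```text
10.275 [0.5076 0.072  0.3029] [0.157, -0.031, -0.553, 2.085, 0.359, 0.68, 0.708] toolz [ 0.47  -0.058 -0.881] toolx hdg 166.1
```

Call:
apply_moves(
  motion=[
    {"x": 0,"y": 0,"z": -6,"yaw": 0,"hand": -1},
    {"x": 0.5,"y": 0,"z": -12,"yaw": 0,"hand": -1},
    {"x": 1.0,"y": -0.2,"z": -17,"yaw": 0,"hand": -1},
    {"x": 1.2,"y": -0.3,"z": -20,"yaw": 0,"hand": -1},
    {"x": 1.2,"y": -0.3,"z": -21.2,"yaw": 0,"hand": -1},
    {"x": 1.2,"y": -0.3,"z": -21.2,"yaw": 0,"hand": -1},
  ],
)

```text
clock: 11.02
position: [0.5214, 0.0689, 0.0934]
ee_rot: [0.302, 2.626, -0.008]
force: [-0.5, -0.8, -0.0]
width: 0.003
gripper_force: 0.0
```

```bash
python3 st.py; python3 - <<'E'
from h import *
o=observe();im=get_image("top")
p=np.load("p.npy");c,s=np.cos(p[2]),np.sin(p[2]);d=o["position"][:2]-p[:2];print("tcp in machine",[c*d[0]+s*d[1],-s*d[0]+c*d[1]])
print((proj("top",[o["position"]])-[120,105])*3.2)
cv2.imwrite("pics/t2.png",cv2.resize(im[105:290,120:360],None,fx=3.2,fy=3.2,interpolation=cv2.INTER_CUBIC))
E
```

```text
11.025 [0.5214 0.0689 0.0934] [-0.083, 0.333, -0.388, 2.362, 1.507, 0.377, -0.499] toolz [ 0.474 -0.06  -0.879] toolx hdg 166.1
tcp in machine [np.float64(-0.15075630650656946), np.float64(0.06962513865451067)]
[[267.91287683 532.54349517]]
```

View pics/t2.png

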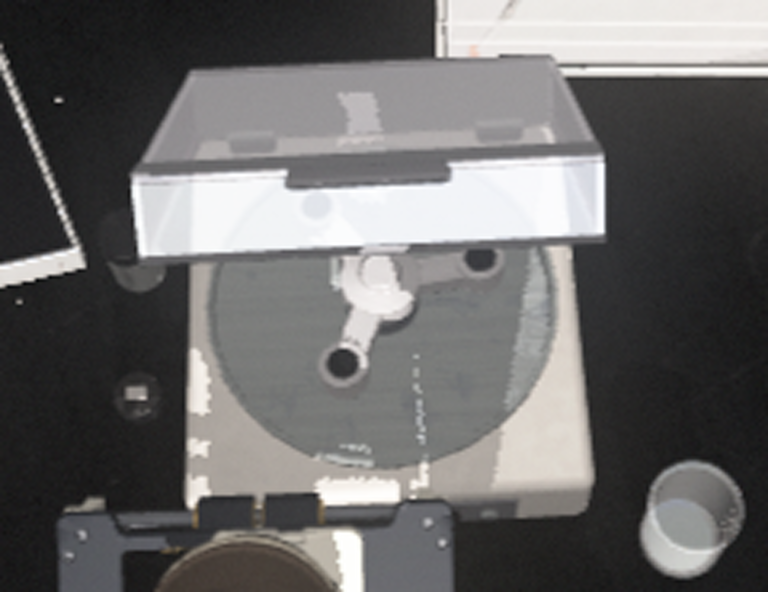

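The gripper sits in front of the machine, leaning, with its axis at about (257,510). The rotor's front holder is still at (343,362) and nothing has been disturbed. Next: go in to the left of the holder.

Call:
apply_moves(
  motion=[
    {"x": 3,"y": -0.5,"z": -0.2,"yaw": 0,"hand": -1},
    {"x": 6,"y": -1.1,"z": -0.3,"yaw": 0,"hand": -1},
    {"x": 8.5,"y": -1.6,"z": -0.3,"yaw": 0,"hand": -1},
    {"x": 9.1,"y": -1.7,"z": -0.3,"yaw": 0,"hand": -1},
    {"x": 9.1,"y": -1.7,"z": -0.3,"yaw": 0,"hand": -1},
  ],
)

```text
clock: 11.7
position: [0.6126, 0.0522, 0.0932]
ee_rot: [0.304, 2.622, -0.003]
force: [0.4, 0.1, -0.0]
width: 0.005
gripper_force: 0.0
```

```bash
python3 st.py; python3 - <<'E'
from h import *
o=observe();im=get_image("scene");print(o["force"])
p=np.load("p.npy");c,s=np.cos(p[2]),np.sin(p[2]);d=o["position"][:2]-p[:2];print("tcp in machine",[c*d[0]+s*d[1],-s*d[0]+c*d[1]])
cv2.imwrite("pics/s3.png",cv2.resize(im[115:275,140:340],None,fx=3.6,fy=3.6,interpolation=cv2.INTER_CUBIC))
E
```

```text
11.7 [0.6126 0.0522 0.0932] [-0.018, 0.428, -0.342, 2.177, 1.341, 0.346, -0.203] toolz [ 0.478 -0.058 -0.877] toolx hdg 165.9
[ 0.44061     0.11713773 -0.03005527]
tcp in machine [np.float64(-0.05803346672838934), np.float64(0.0724370575979784)]
```

View pics/s3.png

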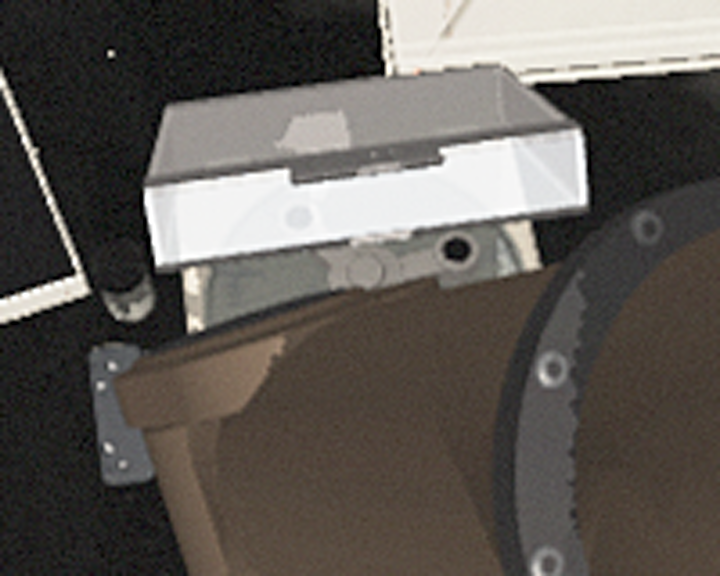

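The picture shows the lid still open and untouched, the right holder at (457,250), and the arm hiding the front arm. The wrist force is about zero. Next: push sideways and withdraw.

Call:
apply_moves(
  motion=[
    {"x": -0.3,"y": -1.5,"z": 0,"yaw": 0,"hand": -1},
    {"x": -0.9,"y": -4.1,"z": 0,"yaw": 0,"hand": -1},
    {"x": -1.4,"y": -6.7,"z": 0,"yaw": 0,"hand": -1},
    {"x": -7.4,"y": -5.5,"z": 0,"yaw": 0,"hand": -1},
    {"x": -12.2,"y": -4.5,"z": 0,"yaw": 0,"hand": -1},
    {"x": -12.2,"y": -4.5,"z": 0,"yaw": 0,"hand": -1},
  ],
)

```text
clock: 12.5
position: [0.4852, 0.0066, 0.0917]
ee_rot: [0.301, 2.627, -0.005]
force: [0.5, -0.4, -0.6]
width: 0.004
gripper_force: 0.0
```

```bash
python3 st.py; cat > rot.py <<'E'
from h import *
import sys
p=np.load("p.npy");f=M(p);n="top";m=camera_model(n)
th=np.radians(np.arange(0,120,2))
def ang(im):
    g=cv2.cvtColor(im,cv2.COLOR_BGR2GRAY).astype(np.float32);sc=[]
    for t in th: # dark holder bores, brighter rim: only front half visible
        v=[]
        for k in range(3):
            a=np.pi+t+k*2*np.pi/3
            if np.cos(a)>.15: continue
            q=proj(n,f([[.0605*np.cos(a),.0605*np.sin(a),.107]]),m)[0]
            v.append(cv2.getRectSubPix(g,(5,5),tuple(map(float,q))).mean())
        sc.append(min(v) if v else 255)
    i=int(np.argmin(sc));return np.degrees(th[i]).round(),round(float(sc[i]))
for i in range(int(sys.argv[1])):
    o=observe();im=get_image(n);print(round(o["clock"],3),ang(im))
cv2.imwrite("pics/last.png",cv2.resize(im[105:290,120:360],None,fx=3.2,fy=3.2,interpolation=cv2.INTER_CUBIC))
E
python3 rot.py 8
```

```text
12.5 [0.4852 0.0066 0.0917] [0.051, 0.279, -0.365, 2.466, 1.759, 0.29, -0.633] toolz [ 0.474 -0.058 -0.879] toolx hdg 166.1
12.5 (np.float64(14.0), 52)
12.55 (np.float64(26.0), 52)
12.6 (np.float64(38.0), 52)
12.65 (np.float64(50.0), 54)
12.7 (np.float64(62.0), 55)
12.75 (np.float64(76.0), 56)
12.8 (np.float64(86.0), 54)
12.85 (np.float64(100.0), 53)
```

The rotor runs on at about 4.2 rad/s with the gripper clear. I'll raise the tool in front of the lid while it spins.

Call:
apply_moves(
  motion=[
    {"x": -2,"y": 0,"z": 3,"yaw": 0,"hand": -1},
    {"x": -3,"y": 0,"z": 8,"yaw": 0,"hand": -1},
    {"x": -3,"y": 0,"z": 14,"yaw": 0,"hand": -1},
    {"x": -3,"y": 0,"z": 20,"yaw": 0,"hand": -1},
    {"x": -3,"y": 0,"z": 25,"yaw": 0,"hand": -1},
    {"x": -3,"y": 0,"z": 27,"yaw": 0,"hand": -1},
    {"x": -3,"y": 0,"z": 27,"yaw": 0,"hand": -1},
    {"x": -3,"y": 0,"z": 27,"yaw": 0,"hand": -1},
    {"x": -3,"y": 0,"z": 27,"yaw": 0,"hand": -1},
    {"x": -3,"y": 0,"z": 27,"yaw": 0,"hand": -1},
  ],
)

```text
clock: 14.15
position: [0.4598, 0.0071, 0.3609]
ee_rot: [0.304, 2.625, -0.003]
force: [0.1, 0.3, -0.7]
width: 0.004
gripper_force: 0.0
```

```bash
python3 st.py; python3 rot.py 5
```

```text
14.15 [0.4598 0.0071 0.3609] [0.173, -0.211, -0.354, 2.084, 0.106, 0.781, 1.092] toolz [ 0.475 -0.057 -0.878] toolx hdg 165.9
14.15 (np.float64(8.0), 59)
14.2 (np.float64(18.0), 58)
14.25 (np.float64(26.0), 58)
14.3 (np.float64(36.0), 57)
14.35 (np.float64(44.0), 57)
```

Call:
apply_moves(
  motion=[
    {"x": 0,"y": 0,"z": 0,"yaw": 0,"hand": -1},
    {"x": 0,"y": 0,"z": 0,"yaw": 0,"hand": -1},
    {"x": 0,"y": 0,"z": 0,"yaw": 0,"hand": -1},
    {"x": 0,"y": 0,"z": 0,"yaw": 0,"hand": -1},
    {"x": 0,"y": 0,"z": 0,"yaw": 0,"hand": -1},
    {"x": 0,"y": 0,"z": 0,"yaw": 0,"hand": -1},
    {"x": 0,"y": 0,"z": 0,"yaw": 0,"hand": -1},
    {"x": 0,"y": 0,"z": 0,"yaw": 0,"hand": -1},
    {"x": 0,"y": 0,"z": 0,"yaw": 0,"hand": -1},
    {"x": 0,"y": 0,"z": 0,"yaw": 0,"hand": -1},
  ],
)

```text
clock: 15.65
position: [0.4603, 0.0074, 0.3625]
ee_rot: [0.303, 2.623, -0.003]
force: [-0.1, -0.2, -0.2]
width: 0.005
gripper_force: 0.0
```

Call:
apply_moves(
  motion=[
    {"x": 0,"y": 0,"z": 0,"yaw": 0,"hand": -1},
    {"x": 0,"y": 0,"z": 0,"yaw": 0,"hand": -1},
    {"x": 0,"y": 0,"z": 0,"yaw": 0,"hand": -1},
    {"x": 0,"y": 0,"z": 0,"yaw": 0,"hand": -1},
    {"x": 0,"y": 0,"z": 0,"yaw": 0,"hand": -1},
    {"x": 0,"y": 0,"z": 0,"yaw": 0,"hand": -1},
    {"x": 0,"y": 0,"z": 0,"yaw": 0,"hand": -1},
    {"x": 0,"y": 0,"z": 0,"yaw": 0,"hand": -1},
    {"x": 0,"y": 0,"z": 0,"yaw": 0,"hand": -1},
    {"x": 0,"y": 0,"z": 0,"yaw": 0,"hand": -1},
  ],
)

```text
clock: 16.9
position: [0.4603, 0.0074, 0.3625]
ee_rot: [0.304, 2.623, -0.003]
force: [-0.1, 0.4, -0.2]
width: 0.005
gripper_force: 0.0
```

Call:
apply_moves(
  motion=[
    {"x": 0,"y": 0,"z": 0,"yaw": 0,"hand": -1},
    {"x": 0,"y": 0,"z": 0,"yaw": 0,"hand": -1},
    {"x": 0,"y": 0,"z": 0,"yaw": 0,"hand": -1},
    {"x": 0,"y": 0,"z": 0,"yaw": 0,"hand": -1},
    {"x": 0,"y": 0,"z": 0,"yaw": 0,"hand": -1},
    {"x": 0,"y": 0,"z": 0,"yaw": 0,"hand": -1},
    {"x": 0,"y": 0,"z": 0,"yaw": 0,"hand": -1},
    {"x": 0,"y": 0,"z": 0,"yaw": 0,"hand": -1},
    {"x": 0,"y": 0,"z": 0,"yaw": 0,"hand": -1},
    {"x": 0,"y": 0,"z": 0,"yaw": 0,"hand": -1},
  ],
)

```text
clock: 18.15
position: [0.4604, 0.0074, 0.3625]
ee_rot: [0.303, 2.623, -0.003]
force: [0.9, -0.3, 0.1]
width: 0.0
gripper_force: 0.0
```

```bash
python3 rot.py 6; python3 - <<'E'
from h import *
p=np.load("p.npy");f=M(p);o=observe()["position"];
for th in (.80,.76,.7,.6,.5,.4,.3,.2,.1,.05,0,-.02):
    d=.238;P=[.117-d*np.cos(th)+.046*np.sin(th)+.0083,0,.077+d*np.sin(th)+.046*np.cos(th)+.0046]
    w=f([P])[0];print(th,np.round(P,3),"delta cm",((w-o)*100).round(1))
E
```

```text
18.15 (np.float64(106.0), 60)
18.2 (np.float64(110.0), 59)
18.25 (np.float64(112.0), 60)
18.3 (np.float64(114.0), 59)
18.35 (np.float64(116.0), 59)
18.4 (np.float64(0.0), 58)
0.8 [-0.008  0.     0.284] delta cm [18.7 -3.7 -7.8]
0.76 [-0.016  0.     0.279] delta cm [17.9 -3.5 -8.4]
0.7 [-0.027  0.     0.27 ] delta cm [16.7 -3.2 -9.2]
0.6 [-0.045  0.     0.254] delta cm [ 15.   -2.9 -10.9]
0.5 [-0.062  0.     0.236] delta cm [ 13.4  -2.5 -12.6]
0.4 [-0.076  0.     0.217] delta cm [ 12.   -2.2 -14.6]
0.3 [-0.088  0.     0.196] delta cm [ 10.7  -2.  -16.7]
0.2 [-0.099  0.     0.174] delta cm [  9.7  -1.8 -18.9]
0.1 [-0.107  0.     0.151] delta cm [  8.9  -1.6 -21.1]
0.05 [-0.11   0.     0.139] delta cm [  8.6  -1.5 -22.3]
0 [-0.113  0.     0.128] delta cm [  8.4  -1.5 -23.5]
-0.02 [-0.114  0.     0.123] delta cm [  8.3  -1.4 -24. ]
```

Call:
apply_moves(
  motion=[
    {"x": 0,"y": 0,"z": 0,"yaw": 0,"hand": -1},
    {"x": 0,"y": 0,"z": 0,"yaw": 0,"hand": -1},
    {"x": 0,"y": 0,"z": 0,"yaw": 0,"hand": -1},
    {"x": 0,"y": 0,"z": 0,"yaw": 0,"hand": -1},
    {"x": 0,"y": 0,"z": 0,"yaw": 0,"hand": -1},
    {"x": 0,"y": 0,"z": 0,"yaw": 0,"hand": -1},
    {"x": 0,"y": 0,"z": 0,"yaw": 0,"hand": -1},
    {"x": 0,"y": 0,"z": 0,"yaw": 0,"hand": -1},
    {"x": 0,"y": 0,"z": 0,"yaw": 0,"hand": -1},
    {"x": 0,"y": 0,"z": 0,"yaw": 0,"hand": -1},
  ],
)

```text
clock: 19.7
position: [0.4603, 0.0074, 0.3625]
ee_rot: [0.304, 2.623, -0.003]
force: [0.5, 0.2, 0.1]
width: 0.004
gripper_force: 0.0
```

Call:
apply_moves(
  motion=[
    {"x": 0,"y": 0,"z": 0,"yaw": 0,"hand": -1},
    {"x": 0,"y": 0,"z": 0,"yaw": 0,"hand": -1},
    {"x": 0,"y": 0,"z": 0,"yaw": 0,"hand": -1},
    {"x": 0,"y": 0,"z": 0,"yaw": 0,"hand": -1},
    {"x": 0,"y": 0,"z": 0,"yaw": 0,"hand": -1},
    {"x": 0,"y": 0,"z": 0,"yaw": 0,"hand": -1},
    {"x": 0,"y": 0,"z": 0,"yaw": 0,"hand": -1},
    {"x": 0,"y": 0,"z": 0,"yaw": 0,"hand": -1},
    {"x": 0,"y": 0,"z": 0,"yaw": 0,"hand": -1},
    {"x": 0,"y": 0,"z": 0,"yaw": 0,"hand": -1},
  ],
)

```text
clock: 20.95
position: [0.4603, 0.0074, 0.3625]
ee_rot: [0.304, 2.623, -0.003]
force: [-0.1, -0.1, 0.2]
width: 0.003
gripper_force: 0.0
```

```bash
python3 - <<'E'
from h import *
import time
a=get_image("top").astype(int)
for i in range(6): b=get_image("top").astype(int)
p=np.load("p.npy");q=proj("top",M(p)([[0,0,.1]]))[0].astype(int)
s=np.s_[q[1]-5:q[1]+45,q[0]-40:q[0]+40]
print(observe()["clock"],np.abs(a-b)[s].max(),np.abs(a-b)[s].mean(),"ref",np.abs(a-b)[250:280,220:300].mean())
E
python3 rot.py 2
```

```text
21.3 6 0.8844166666666666 ref 1.1583333333333334
21.3 (np.float64(46.0), 57)
21.35 (np.float64(46.0), 57)
```

The rotor is at a standstill: frames 0.3 s apart differ only by noise. Next: go over the lid's front edge and feel for contact.

Call:
apply_moves(
  motion=[
    {"x": 6,"y": -1.2,"z": -1,"yaw": 0,"hand": -1},
    {"x": 12,"y": -2.4,"z": -3,"yaw": 0,"hand": -1},
    {"x": 17,"y": -3.3,"z": -5,"yaw": 0,"hand": -1},
    {"x": 17.9,"y": -3.5,"z": -6.5,"yaw": 0,"hand": -1},
    {"x": 17.9,"y": -3.5,"z": -7.5,"yaw": 0,"hand": -1},
    {"x": 17.9,"y": -3.5,"z": -8.2,"yaw": 0,"hand": -1},
    {"x": 17.4,"y": -3.4,"z": -8.8,"yaw": 0,"hand": -1},
  ],
)

```text
clock: 22.28
position: [0.6341, -0.0262, 0.2755]
ee_rot: [0.303, 2.621, -0.003]
force: [0.2, -0.3, 2.2]
width: 0.004
gripper_force: 0.7
```

```bash
python3 st.py; python3 - <<'E'
from h import *
im=get_image("scene");print(observe()["force"])
p=np.load("p.npy");c,s=np.cos(p[2]),np.sin(p[2]);d=observe()["position"][:2]-p[:2];print("tcp in machine",[c*d[0]+s*d[1],-s*d[0]+c*d[1]])
cv2.imwrite("pics/s4.png",cv2.resize(im[95:275,140:340],None,fx=3.3,fy=3.3,interpolation=cv2.INTER_CUBIC))
E
```

```text
22.275 [ 0.6341 -0.0262  0.2755] [0.173, 0.182, -0.321, 1.938, 0.333, 0.563, 0.971] toolz [ 0.479 -0.057 -0.876] toolx hdg 165.9
[-1.02950477 -0.35777507  0.69546227]
tcp in machine [np.float64(-0.021717458811616314), np.float64(0.00012625110865265802)]
```

View pics/s4.png

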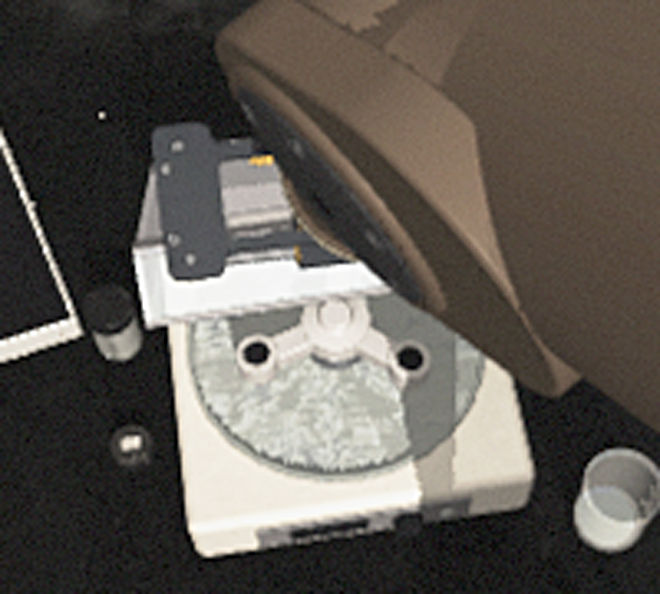

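The gripper tip is just over the lid's front edge with a light 2 N touch. The rotor rests with its holders at (258,352) and (411,359). Next: follow the lid's arc down.

Call:
apply_moves(
  motion=[
    {"x": -0.8,"y": 0.2,"z": -0.6,"yaw": 0,"hand": -1},
    {"x": -2.4,"y": 0.5,"z": -2.1,"yaw": 0,"hand": -1},
    {"x": -4.0,"y": 0.9,"z": -3.9,"yaw": 0,"hand": -1},
    {"x": -5.4,"y": 1.2,"z": -5.9,"yaw": 0,"hand": -1},
    {"x": -6.7,"y": 1.4,"z": -8.0,"yaw": 0,"hand": -1},
  ],
)

```text
clock: 22.95
position: [0.5665, -0.0122, 0.1945]
ee_rot: [0.303, 2.622, -0.002]
force: [0.7, -0.2, -0.2]
width: 0.003
gripper_force: 0.4
```

```bash
python3 st.py; python3 - <<'E'
from h import *
im=get_image("scene");print(observe()["force"])
cv2.imwrite("pics/s5.png",cv2.resize(im[95:275,140:340],None,fx=3.3,fy=3.3,interpolation=cv2.INTER_CUBIC))
E
```

```text
22.95 [ 0.5665 -0.0122  0.1945] [0.065, 0.169, -0.253, 2.192, 0.554, 0.349, 0.686] toolz [ 0.478 -0.057 -0.877] toolx hdg 165.9
[-3.60189494  0.33168549 -3.90344838]
```

View pics/s5.png

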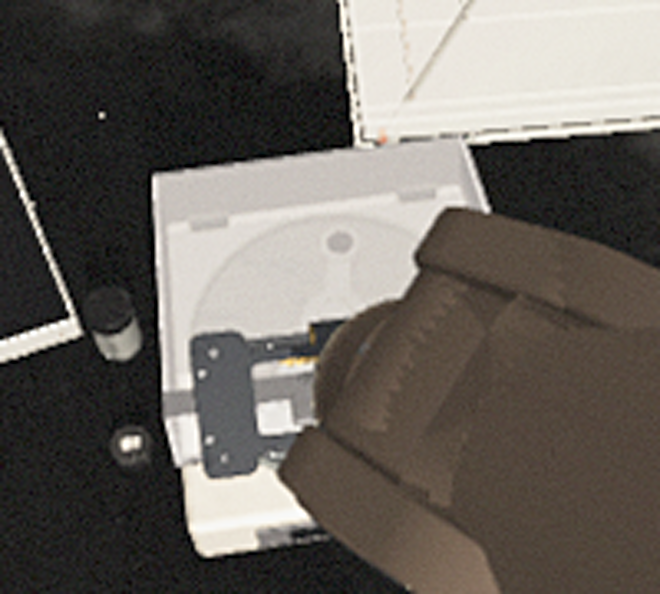

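The lid has followed and is now nearly shut, with the gripper on its front edge.

Call:
apply_moves(
  motion=[
    {"x": -1.0,"y": 0.2,"z": -2.2,"yaw": 0,"hand": -1},
    {"x": -1.8,"y": 0.4,"z": -4.3,"yaw": 0,"hand": -1},
    {"x": -2.1,"y": 0.5,"z": -5.5,"yaw": 0,"hand": -1},
    {"x": -2.2,"y": 0.5,"z": -6.1,"yaw": 0,"hand": -1},
    {"x": -2.2,"y": 0.5,"z": -6.4,"yaw": 0,"hand": -1},
    {"x": -2.2,"y": 0.5,"z": -6.4,"yaw": 0,"hand": -1},
  ],
)

```text
clock: 23.75
position: [0.5454, -0.0075, 0.1307]
ee_rot: [0.303, 2.623, -0.003]
force: [0.0, 0.3, 0.7]
width: 0.005
gripper_force: 0.0
```

Call:
apply_moves(
  motion=[
    {"x": 0,"y": 0,"z": -0.2,"yaw": 0,"hand": -1},
    {"x": 0,"y": 0,"z": -0.3,"yaw": 0,"hand": -1},
    {"x": 0,"y": 0,"z": -0.3,"yaw": 0,"hand": -1},
  ],
)

```text
clock: 24.12
position: [0.5455, -0.0076, 0.1277]
ee_rot: [0.304, 2.623, -0.003]
force: [-1.7, 1.2, 3.0]
width: 0.005
gripper_force: 1.5
```

Call:
apply_moves(
  motion=[
    {"x": 0,"y": 0,"z": -0.2,"yaw": 0,"hand": -1},
    {"x": 0,"y": 0,"z": -0.3,"yaw": 0,"hand": -1},
    {"x": 0,"y": 0,"z": -0.3,"yaw": 0,"hand": -1},
  ],
)

```text
clock: 24.5
position: [0.5461, -0.0076, 0.1263]
ee_rot: [0.303, 2.62, -0.002]
force: [-16.2, 0.2, 29.9]
width: 0.005
gripper_force: 14.8
```

Call:
apply_moves(
  motion=[
    {"x": 0,"y": 0,"z": -0.1,"yaw": 0,"hand": -1},
    {"x": 0,"y": 0,"z": -0.2,"yaw": 0,"hand": -1},
    {"x": 0,"y": 0,"z": -0.2,"yaw": 0,"hand": -1},
  ],
)

```text
clock: 24.88
position: [0.5466, -0.0076, 0.1256]
ee_rot: [0.304, 2.617, -0.001]
force: [-25.2, 0.8, 48.4]
width: 0.005
gripper_force: 26.8
```

The lid is against its stop. Next: let go and withdraw.

Call:
apply_moves(
  motion=[
    {"x": 0,"y": 0,"z": 1,"yaw": 0,"hand": -1},
    {"x": 0,"y": 0,"z": 4,"yaw": 0,"hand": -1},
    {"x": -4,"y": 1,"z": 10,"yaw": 0,"hand": -1},
    {"x": -10,"y": 2,"z": 16,"yaw": 0,"hand": -1},
    {"x": -12,"y": 2,"z": 20,"yaw": 0,"hand": -1},
    {"x": -12,"y": 2,"z": 20,"yaw": 0,"hand": -1},
    {"x": -12,"y": 2,"z": 20,"yaw": 0,"hand": -1},
  ],
)

```text
clock: 25.75
position: [0.4254, 0.0123, 0.3238]
ee_rot: [0.304, 2.62, -0.003]
force: [0.0, 0.3, -1.0]
width: 0.007
gripper_force: 0.0
```

```bash
python3 - <<'E'
from h import *
im=get_image("top");o=observe();print(o["clock"],o["position"],o["force"])
p=np.load("p.npy");f=M(p);n="top"
r=silhouettes("lid",n);print([(x["rect"],round(x["p"],2)) for x in r[:3]])
for th in (0,.03,.06,.1):
    c,s=np.cos(th),np.sin(th);P=[[.117-a*c+b*s,y,.077+a*s+b*c] for a,b,y in ((0,.046,.115),(0,.046,-.115),(.235,.046,.115),(.235,.046,-.115),(.253,.046,.04),(.253,.046,-.04))]
    q=proj(n,f(P));print(th,q.round(1).tolist())
# tab dark columns: find edge rows below lid front at tab centre
g=cv2.cvtColor(im,cv2.COLOR_BGR2GRAY);u=int(proj(n,f([[-.13,0,.12]]))[0,0]);print(u,g[215:275,u].tolist())
for q in ("beaker_center","lens_can_center","specimen_center"):
    print(q,[(x["rect"],round(x["p"],2)) for x in recognise(q,n)[:2]])
E
```

```text
25.8 [0.42537272 0.01224882 0.3224945 ] [ 0.06419555 -0.34497443  0.6698683 ]
[([174.0, 134.5, 305.6, 260.6], 0.82)]
0 [[178.2, 135.8], [294.5, 129.8], [175.8, 249.9], [307.0, 242.6], [218.9, 257.4], [265.0, 254.8]]
0.03 [[178.3, 135.2], [294.5, 129.2], [175.2, 247.8], [307.3, 240.4], [218.6, 255.2], [265.0, 252.6]]
0.06 [[178.3, 134.7], [294.4, 128.7], [174.5, 245.5], [307.6, 238.2], [218.2, 252.9], [265.0, 250.3]]
0.1 [[178.3, 133.9], [294.3, 127.9], [173.7, 242.3], [307.9, 234.9], [217.7, 249.6], [265.0, 246.9]]
241 [231, 231, 232, 231, 231, 231, 231, 231, 231, 230, 231, 231, 231, 232, 230, 231, 230, 231, 230, 230, 226, 189, 165, 167, 167, 165, 166, 165, 166, 165, 164, 164, 158, 164, 163, 166, 166, 165, 168, 167, 169, 182, 208, 252, 253, 251, 240, 206, 155, 120, 58, 58, 57, 57, 61, 61, 62, 59, 60, 59]
beaker_center [([325.7, 247.6, 349.2, 276.3], 0.94)]
lens_can_center [([150.2, 170.4, 171.8, 195.6], 0.74)]
specimen_center [([155.4, 220.4, 169.9, 237.5], 0.54), ([172.6, 132.8, 307.0, 259.1], 0.22)]
```

The tab's front edge shows at row 256, and 256.1 is predicted for a fully shut lid. The beaker, can and specimen are where they were.

```bash
python3 -c "
from cell import *
print(sign_off())"
```

```text
the job is handed in; nothing more can be done
None
```

The rotor was pushed to about 4 rad/s and ran on untouched for over 5 s to a standstill with the lid open; I then shut the lid to its stop, withdrew, left the beaker, lens can and specimen in place, and handed in at about 26 s (early on I also tried, without success, to pick up the pen on the bench, which did not move).

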